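# Set the bearing nut of the bench lap

### The arm

A 6-joint arm with a two-finger parallel gripper is mounted at the origin on the work surface; the furniture and walls round the work are solid. World frame = base frame: x ahead of the robot, y to its left, z up, the work surface at z = 0. Lengths are in m, angles in rad, forces in N, time in s.
With the tool pointing down it reaches from about 0.325 to 1 m from the base axis. Payload 5.1 kg.
Tool frame: the origin (TCP) lies between the finger pads, 19 mm behind the fingertips; this is the grasp point; z points along the fingers, y is the line along which they close (so a half turn about z gives the same grasp; the last joint's range is limited). The gripper opens to 85 mm and grips with 20 to 120 N. Pads are 22 mm wide; open, the fingers measure 114 mm over their backs; the gripper's body (76 mm by 85 mm) begins 54 mm behind the grasp point. The pads swing forward as they close: fully open they stand 13 mm farther back than shut.
Start: joints at [-0.083, 0.124, 1.65, -0, 1.367, -0.083], TCP at [0.65, -0, 0.25] pointing down, gripper open.
Joint ranges: [-2.61, 2.61], [-1.02, 2.33], [0.03, 2.71], [-1.35, 4.49], [0.32, 2.68], [-2.91, 2.91]. Speed limits (rad/s): [2.57, 2.57, 3.14, 3.14, 3.14, 3.14].

### API

Orientations are given as [roll, pitch, yaw] about the fixed x, y, z axes, in that order (R = Rz(yaw) Ry(pitch) Rx(roll)).
In Python, from rig import read_state, snapshot, get_calibration, job_done gives the robot as it stands.
- The arm moves only by the tool carry_out, never from a script. Its argument "steps" is a list of rows, each an object of numbers: "dx", "dy", "dz": the shift along the world's x, y, z in units of 30 mm (1.0 is 30 mm); "rx", "ry", "rz": the turn, a rotation vector about the world's x, y, z in units of 5 degrees (1.0 is 5 degrees); "jaw": the closure, from 0 (fully open) to 1 (shut). A call has 1 to 12 rows; each row is the pose to reach, as a shift and turn from the pose commanded when the call began; what a row does not reach only later rows make up. A row lasts 1/10 s, in which the tool goes at most 50 mm and 8.59 degrees, less where a joint would pass 70% of its speed; a pose out of reach is approached as far as the arm can. A call with a gripper value outside its range is refused whole. The fingers move at their own pace and stop on an object; the grip force is fixed at half the most. Time passes only in rows, so rows that repeat a pose let the fingers close. It gives the time, the measured TCP pose, the force, the opening and the grip force at its end, in the units of the state.
- read_state(): the state, without advancing time (a new reading comes with each control period).
- snapshot(name): name is "scene" or "side" or "wrist"; returns the picture (420x560x3 uint8, red, green, blue); there is no depth.
- get_calibration(name): a dict with "K" (3x3 intrinsics, pixels), "R" (3x3) and "t" (3): a world point X has camera coordinates R X + t; the wrist camera has in their place "hand_eye" (4x4, takes a point from camera to tool coordinates, whose origin is the TCP and whose axes are the flange's). Camera axes: x right, y down, z forward; pixel columns grow to the right and rows downward; lengths in m; the calibration is good to about 2 mm. A picture is of the moment at which its call begins: read the wrist's pose just before it. get_calibration takes no time and is no camera call.
- job_done(): hands the job in; it is judged then, once.
The state is a dict: "clock": time; "joints": joint angles; "joint_vel": joint speeds; "tau": joint torques, N m; "ee_pos": TCP position; "tcp_rot": TCP orientation; "contact_force": force on the tool from outside, world axes, zero at the start; "wrist_torque": the same for the moment, N m; "grip_width": finger opening in m; "gripper_force": force on a finger pad.
Only numpy, scipy, OpenCV 4.12 (cv2) and the standard library are available. Lean on these libraries where they do the work, as an engineer would, in place of code of your own. Each camera call takes 0.05 s, during which the arm holds its last target. There are 200 camera calls.

### The job

I am setting the running clearance of the little flat lap's spindle bearing. First push the red stop button on its control ledge all the way in and let it spring back, so the drive is certainly off (leave the green start button alone), then screw the knurled brass cap nut down clockwise until it bottoms out on its washer, and back it off a quarter of a turn. Finish with your fingers still gripping the nut and hold it still there, so that I can tighten its locking screw; leave the things lying round the lap where they are.

Things in the scene. Friction and masses are not known exactly. Their poses are not given: they have to be found in the camera images.
- lap: bench flat lap, a dark green cast housing 185 x 150 mm, fixed to the table, with a round black splash pan (154 mm across, rim 86 mm above the table) and a grey disc in it. Origin on the table under the vertical spindle axis; -x points to the front, where the control ledge (plate top 74 mm above the table) is, z up
- stop_button_top (a point): centre of the top face of the red stop button (28 mm across), which stands 18 mm above the ledge plate on the lap's front right, 105 mm in front of the spindle axis and 31 mm to -y of it in the lap's frame; pressed straight down
- stop_button (a joint): travel of the red stop button: 0 out, 0.006 m fully in; the spring pushes back with 1.5 N at first and 5 N when fully in
- start_button_top (a point): centre of the top of the green start button (25 mm across) sitting low in a toothed steel collar, 62 mm from the red button; not to be pressed
- start_button (a joint): travel of the green start button: 0 out, 0.005 m fully in
- cap_nut: knurled brass cap nut, 42 mm across, 26 mm tall, flat top with a white radial line, on the threaded spindle in the middle of the disc, already caught on its thread. Origin on its vertical axis at its underside, z up, x along the white line. Bottomed, its underside is 99 mm above the table, on a steel washer 49 mm across; below is a hub 68 mm across, top at 94 mm. Grip it across from above
- cap_turn (a joint): angle of the cap nut on its thread in rad, growing as it is turned clockwise seen from above; right-hand thread of 5 mm pitch, so the nut sinks 0.8 mm per rad; friction about 0.12 N m, it stays where it is left. It bottoms out hard at 7.0; at the start it reads between 0.8 and 3.4
- wax_tin: flat green wax tin, 78 mm across, 23 mm tall, standing loose beside the lap; origin at the centre of its underside
- white_bar: loose white bar of polishing compound, 36 x 62 x 24 mm, beside the lap; origin at the centre of its underside
- shell_drop: loose drop-shaped piece of shell, 54 x 32 x 6 mm, beside the lap; origin at the centre of its underside

How it is judged:
By the outcome, as a careful person would: the job done as asked, in the order asked, and still so for the second after the job is handed in, while the arm keeps its last pose, push and grip.
It also fails if it takes over 70 s, if anything falls off the work surface, if the arm or the gripper's body presses on something with over 40 N, if the wrist force passes 120 N, or if a joint passes its speed limit or range.

## Working session

There is one attempt and no reset: what is moved stays moved. The work goes in short steps, Python scripts to look and compute and a tool call to move; the robot and the scene stay as the last step left them, time stands still between calls to the robot, and variables do not carry over. Pictures are saved under pics/ and viewed, at most 10 in all, crops included, and the job is handed in when it is done.

Besides the shell and the picture viewer there is one more tool, called after "Request:" by a JSON object that holds its "name" and its "arguments", one argument or row to a line. carry_out: Moves the arm, as the interface text tells. Its arguments: {"type":"object","properties":{"steps":{"type":"array","items":{"type":"object","properties":{"dx":{"type":"number"},"dy":{"type":"number"},"dz":{"type":"number"},"rx":{"type":"number"},"ry":{"type":"number"},"rz":{"type":"number"},"jaw":{"type":"number"}}}}},"required":["steps"]}

```bash
mkdir -p pics; ls; cat > h.py <<'E'
import numpy as np, cv2
from rig import *
def save(n,f):
    im=snapshot(n); cv2.imwrite('pics/'+f,im[:,:,::-1]); return im
E
python3 - <<'E'
from h import *
s=read_state();print(s)
a=save('scene','s1.png');b=save('side','d1.png');c=save('wrist','w1.png')
for n in('scene','side','wrist'):print(n,get_calibration(n))
E
```

```text
pics
{'clock': 0.0, 'joints': array([-8.25845536e-02,  1.24498011e-01,  1.65166753e+00, -2.35312863e-05,
        1.36752369e+00, -8.26296575e-02]), 'joint_vel': array([ 0.0006623 ,  0.00024758,  0.00095934,  0.00103317, -0.00119333,
       -0.00096775]), 'tau': array([ 3.96925461e-04, -4.23608243e+01, -3.65454090e+01,  2.94756808e-05,
        6.89593100e-03,  2.82237529e-06]), 'ee_pos': array([6.49423926e-01, 2.27172381e-05, 2.48761405e-01]), 'tcp_rot': array([-3.13950133e+00, -1.50084321e-04,  1.57084605e+00]), 'contact_force': array([ 0.16409047,  0.14261635, -0.30044372]), 'wrist_torque': array([-0.07030126,  0.00165181, -0.03431954]), 'gripper_force': 0.0, 'grip_width': 0.08546113065013966}
scene {'K': array([[496.94609202,   0.        , 281.10999811],
       [  0.        , 496.94609202, 211.76254694],
       [  0.        ,   0.        ,   1.        ]]), 'R': array([[ 0.7471988 , -0.66458242, -0.00491441],
       [-0.43546496, -0.48398618, -0.75903073],
       [ 0.50205997,  0.56928691, -0.65103625]]), 't': array([-0.52811876,  0.13575788,  0.84521149])}
side {'K': array([[461.53
[... 165 characters left out ...]
, -0.88488959,  0.00816752],
       [-0.78893377,  0.41101025, -0.45678669],
       [ 0.40084886, -0.21918254, -0.88953876]]), 't': array([-0.05797907,  0.51680233,  0.69395817])}
wrist {'K': array([[352.10346028,   0.        , 275.0997157 ],
       [  0.        , 352.10346028, 208.03635755],
       [  0.        ,   0.        ,   1.        ]]), 'hand_eye': array([[-6.69261315e-04, -9.47462646e-01, -3.19865732e-01,
         8.24100193e-02],
       [ 9.99999730e-01, -5.37345053e-04, -5.00668728e-04,
        -2.40213928e-04],
       [ 3.02486649e-04, -3.19865981e-01,  9.47462750e-01,
        -1.23974170e-01],
       [ 0.00000000e+00,  0.00000000e+00,  0.00000000e+00,
         1.00000000e+00]])}
```

View pics/s1.png

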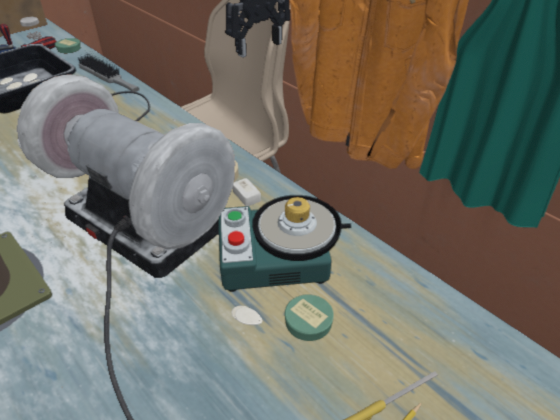

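View pics/d1.png

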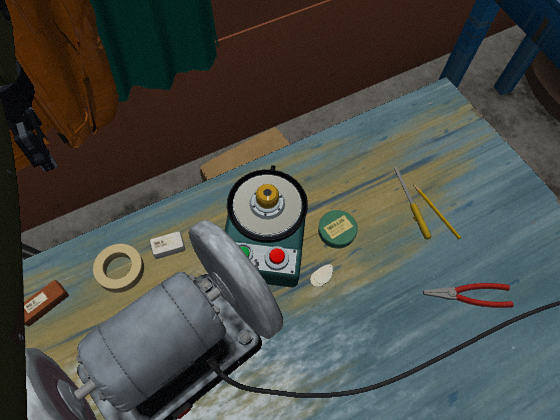

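View pics/w1.png

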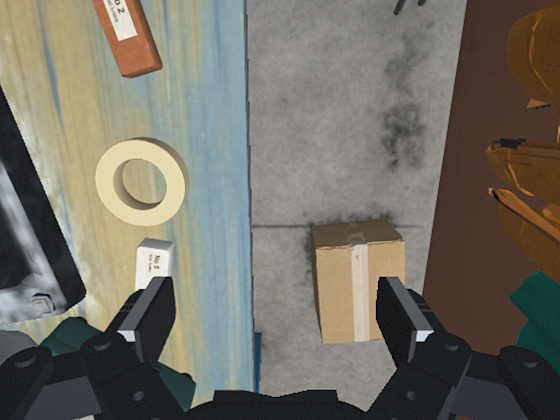

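```bash
cat >> h.py <<'E'
def P(n):
    c=get_calibration(n); return c['K']@np.c_[c['R'],c['t']]
def tri(a,b):
    X=cv2.triangulatePoints(P('scene'),P('side'),np.array(a,float).reshape(2,1),np.array(b,float).reshape(2,1)); return (X[:3]/X[3]).ravel()
E
python3 - <<'E'
from h import *
for n,a,b in [('red',(236,238),(278,255)),('green',(235,215),(246,252)),('nut',(297,203),(267,188)),('tin',(309,315),(337,228)),('bar',(246,187),(167,241))]: print(n,tri(a,b).round(4))
a=cv2.imread('pics/s1.png')[170:290,210:350]; b=cv2.imread('pics/d1.png')[165:285,190:330]
cv2.imwrite('pics/z.png',np.hstack([cv2.resize(x,(400,343),interpolation=cv2.INTER_CUBIC) for x in(a,b)]))
E
```

```text
red [ 0.3629 -0.2764  0.0904]
green [ 0.396  -0.2291  0.0895]
nut [ 0.4696 -0.3109  0.1294]
tin [ 0.3861 -0.4265  0.0132]
bar [ 0.511  -0.1122  0.0246]
```

View pics/z.png

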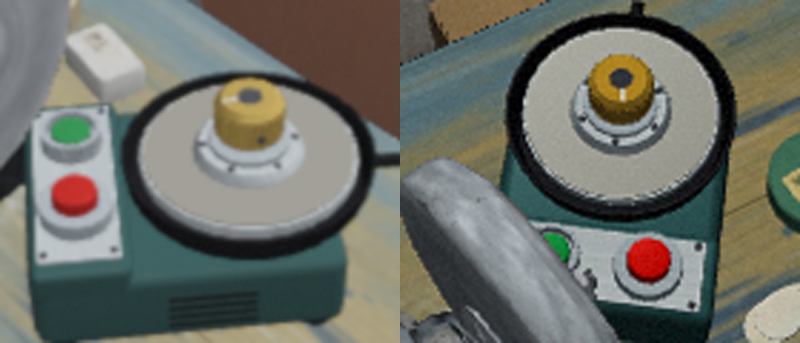

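```bash
python3 - <<'E'
from h import *
def cam(n):
    c=get_calibration(n); return c['K'],c['R'],-c['R'].T@c['t']
K1,R1,C1=cam('scene');K2,R2,C2=cam('side');print(C1,C2)
ray=lambda K,R,u:R.T@np.linalg.inv(K)@np.r_[u,1]
n=np.cross(ray(K2,R2,(80,395)),ray(K2,R2,(215,290)))
H=[]
for u in[(203,195),(68,128)]:
    d=ray(K1,R1,u); H.append(C1+d*(n@(C2-C1))/(n@d))
print('hubs',H); print('bolt',tri((157,257),(247,341)))
red=tri((235.9,237.9),(277.2,255.3));nut=tri((297.2,203.2),(267.7,192));le=tri((288.8,205),(268.4,199.3))
print(red,nut,le,nut-red,np.linalg.norm((nut-red)[:2]))
# at known heights single-view
for nm,K,R,C,u in[('sc',K1,R1,C1,(235.9,237.9)),('si',K2,R2,C2,(277.2,255.3))]:
    d=ray(K,R,u);print(nm,'red@.092',C+d*(.092-C[2])/d[2])
for nm,K,R,C,u in[('sc',K1,R1,C1,(297.2,203.2)),('si',K2,R2,C2,(267.7,192))]:
    d=ray(K,R,u);print(nm,'nut@.129',C+d*(.129-C[2])/d[2])
a=H[0]-H[1];a[2]=0;a/=np.linalg.norm(a);
ims=[cv2.imread('pics/s1.png'),cv2.imread('pics/d1.png')]
t=np.linspace(0,2*np.pi,120);p=np.array([-a[1],a[0],0])
for off,col in((0,(0,0,255)),(-.035,(255,0,0))):
  for r in(.075,.095):
    X=H[0]+a*off+r*(np.outer(np.cos(t),p)+np.outer(np.sin(t),[0,0,1]))
    for im,nm in zip(ims,('scene','side')):
        q=np.c_[X,np.ones(120)]@P(nm).T; cv2.polylines(im,[(q[:,:2]/q[:,2:]).astype(int)],True,col)
ims=[cv2.resize(ims[0][60:300,20:270],(400,384)),cv2.resize(ims[1][180:420,90:340],(400,384))]
cv2.imwrite('pics/g.png',np.hstack(ims))
E
```

```text
[ 0.02938065 -0.76644134  0.65071233] [ 0.10254792 -0.11161261  0.85384466]
hubs [array([ 0.35100966, -0.21060669,  0.14756418]), array([0.27472713, 0.13388289, 0.14950651])]
bolt [ 0.26830673 -0.16482928  0.02494922]
[ 0.36350311 -0.27516045  0.08931891] [ 0.46701451 -0.31019747  0.12713478] [ 0.45334513 -0.30437448  0.12712402] [ 0.1035114  -0.03503702  0.03781587] 0.10928038633811861
sc red@.092 [ 0.36207752 -0.27749153  0.092     ]
si red@.092 [ 0.36240612 -0.27453603  0.092     ]
sc nut@.129 [ 0.46576924 -0.31177764  0.129     ]
si nut@.129 [ 0.46576279 -0.30957723  0.129     ]
```

View pics/g.png

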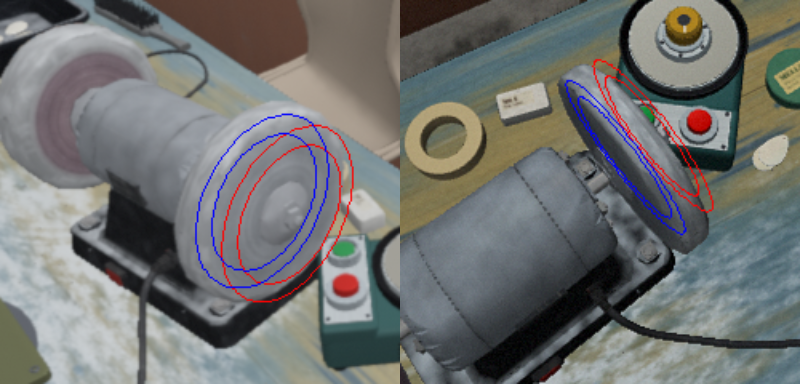

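Request:
{"name": "carry_out", "arguments": {
  "steps": [
    {"dx": -6.1,"dy": -10.4,"rz": 2.5,"jaw": 1},
    {"dx": -6.1,"dy": -10.4,"rz": 2.5,"jaw": 1},
    {"dx": -6.1,"dy": -10.4,"rz": 2.5,"jaw": 1},
    {"dx": -6.1,"dy": -10.4,"rz": 2.5,"jaw": 1},
    {"dx": -6.1,"dy": -10.4,"rz": 2.5,"jaw": 1},
    {"dx": -6.1,"dy": -10.4,"rz": 2.5,"jaw": 1},
    {"dx": -6.1,"dy": -10.4,"rz": 2.5,"jaw": 1},
    {"dx": -6.1,"dy": -10.4,"rz": 2.5,"jaw": 1},
    {"dx": -6.1,"dy": -10.4,"rz": 2.5,"jaw": 1},
    {"dx": -6.1,"dy": -10.4,"rz": 2.5,"jaw": 1},
    {"dx": -6.1,"dy": -10.4,"rz": 2.5,"jaw": 1},
    {"dx": -6.1,"dy": -10.4,"rz": 2.5,"jaw": 1}
  ]
}}

```text
invalid input
```

```bash
cat >> h.py <<'E'
from scipy.spatial.transform import Rotation as Ro
def wpose(s):
    T=np.eye(4);T[:3,:3]=Ro.from_euler('xyz',s['tcp_rot']).as_matrix();T[:3,3]=s['ee_pos'];return T@get_calibration('wrist')['hand_eye']
def wray(T,u,z):
    d=T[:3,:3]@np.linalg.inv(get_calibration('wrist')['K'])@np.r_[u,1];return T[:3,3]+d*(z-T[2,3])/d[2]
E
python3 - <<'E'
from h import *
s=read_state();T=wpose(s);np.save('T2.npy',T);save('wrist','w2.png');print({k:np.round(s[k],4) for k in('ee_pos','tcp_rot','joints','grip_width','contact_force','wrist_torque')})
E
```

```text
{'ee_pos': array([0.6495, 0.    , 0.2491]), 'tcp_rot': array([-3.1400e+00, -1.0000e-04,  1.5708e+00]), 'joints': array([-0.0826,  0.1243,  1.6514,  0.    ,  1.3675, -0.0826]), 'grip_width': np.float64(0.0856), 'contact_force': array([-0.5668, -0.661 , -0.2375]), 'wrist_torque': array([-0.0197, -0.0192, -0.0285])}
```

View pics/w2.png

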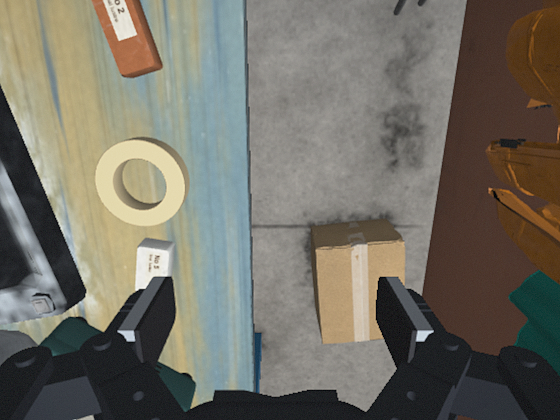

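The image is unchanged because the call was refused. I'll try a fully specified row.

Request:
{"name": "carry_out", "arguments": {
  "steps": [
    {"dx": -1.0,"dy": -1.7,"dz": 0.0,"rx": 0.0,"ry": 0.0,"rz": 0.4,"jaw": 1.0}
  ]
}}

```text
clock: 0.3
ee_pos: [0.6257, -0.0403, 0.2494]
tcp_rot: [3.141, -0.001, 1.612]
contact_force: [-0.4, -1.6, -0.1]
grip_width: 0.0729
gripper_force: 0.0
```

Request:
{"name": "carry_out", "arguments": {
  "steps": [
    {"dx": -5.1,"dy": -8.7,"dz": 0,"rx": 0,"ry": 0,"rz": 2.1,"jaw": 1},
    {"dx": -5.1,"dy": -8.7,"dz": 0,"rx": 0,"ry": 0,"rz": 2.1,"jaw": 1},
    {"dx": -5.1,"dy": -8.7,"dz": 0,"rx": 0,"ry": 0,"rz": 2.1,"jaw": 1},
    {"dx": -5.1,"dy": -8.7,"dz": 0,"rx": 0,"ry": 0,"rz": 2.1,"jaw": 1},
    {"dx": -5.1,"dy": -8.7,"dz": 0,"rx": 0,"ry": 0,"rz": 2.1,"jaw": 1},
    {"dx": -5.1,"dy": -8.7,"dz": 0,"rx": 0,"ry": 0,"rz": 2.1,"jaw": 1},
    {"dx": -5.1,"dy": -8.7,"dz": 0,"rx": 0,"ry": 0,"rz": 2.1,"jaw": 1},
    {"dx": -5.1,"dy": -8.7,"dz": 0,"rx": 0,"ry": 0,"rz": 2.1,"jaw": 1},
    {"dx": -5.1,"dy": -8.7,"dz": 0,"rx": 0,"ry": 0,"rz": 2.1,"jaw": 1},
    {"dx": -5.1,"dy": -8.7,"dz": 0,"rx": 0,"ry": 0,"rz": 2.1,"jaw": 1}
  ]
}}

```text
clock: 1.3
ee_pos: [0.4724, -0.3029, 0.2499]
tcp_rot: [3.142, -0.0, 1.791]
contact_force: [-0.1, -0.4, -0.1]
grip_width: -0.0001
gripper_force: 0.0
```

```bash
python3 - <<'E'
from h import *
snapshot('side')
s=read_state();T=wpose(s);np.save('T2.npy',T);save('wrist','w3.png');print({k:np.round(s[k],4) for k in('ee_pos','tcp_rot','joints')})
for X in([.466,-.3105,.129],[.3625,-.276,.092]):
    c=np.linalg.inv(T)@np.r_[X,1];q=get_calibration('wrist')['K']@c[:3];print(q[:2]/q[2])
E
```

```text
{'ee_pos': array([ 0.4724, -0.3029,  0.2499]), 'tcp_rot': array([ 3.1415e+00, -3.0000e-04,  1.7911e+00]), 'joints': array([-6.6590e-01, -7.2100e-02,  1.8503e+00,  2.0000e-04,  1.3637e+00,
       -8.8630e-01])}
[264.87399149 215.56055706]
[146.88231717 132.47792393]
```

View pics/w3.png

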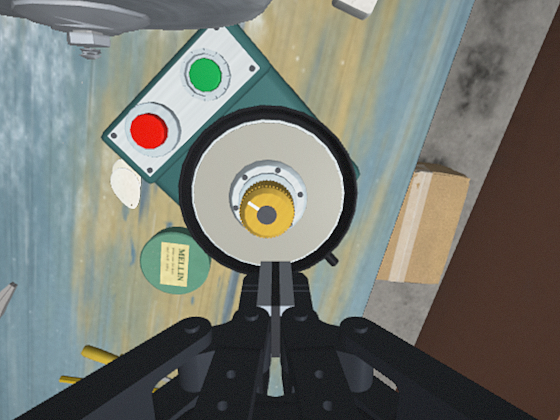

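Request:
{"name": "carry_out", "arguments": {
  "steps": [
    {"dx": -3.66,"dy": 0.91,"dz": -2,"rx": 0,"ry": 0,"rz": 0,"jaw": 1},
    {"dx": -3.66,"dy": 0.91,"dz": -2,"rx": 0,"ry": 0,"rz": 0,"jaw": 1},
    {"dx": -3.66,"dy": 0.91,"dz": -2,"rx": 0,"ry": 0,"rz": 0,"jaw": 1},
    {"dx": -3.66,"dy": 0.91,"dz": -2,"rx": 0,"ry": 0,"rz": 0,"jaw": 1},
    {"dx": -3.66,"dy": 0.91,"dz": -2,"rx": 0,"ry": 0,"rz": 0,"jaw": 1},
    {"dx": -3.66,"dy": 0.91,"dz": -2,"rx": 0,"ry": 0,"rz": 0,"jaw": 1}
  ]
}}

```text
clock: 2.0
ee_pos: [0.3633, -0.2773, 0.1915]
tcp_rot: [3.14, 0.002, 1.79]
contact_force: [-0.3, 0.3, -0.2]
grip_width: 0.0002
gripper_force: 0.0
```

Request:
{"name": "carry_out", "arguments": {
  "steps": [
    {"dx": 0,"dy": 0.05,"dz": -1,"rx": 0,"ry": 0,"rz": 0,"jaw": 1},
    {"dx": 0,"dy": 0.05,"dz": -2,"rx": 0,"ry": 0,"rz": 0,"jaw": 1},
    {"dx": 0,"dy": 0.05,"dz": -2.4,"rx": 0,"ry": 0,"rz": 0,"jaw": 1},
    {"dx": 0,"dy": 0.05,"dz": -2.4,"rx": 0,"ry": 0,"rz": 0,"jaw": 1}
  ]
}}

```text
clock: 2.4
ee_pos: [0.3618, -0.2747, 0.1167]
tcp_rot: [-3.14, -0.003, 1.79]
contact_force: [0.4, -0.5, -1.1]
grip_width: -0.0
gripper_force: 0.0
```

Request:
{"name": "carry_out", "arguments": {
  "steps": [
    {"dx": 0,"dy": 0,"dz": -0.15,"rx": 0,"ry": 0,"rz": 0,"jaw": 1},
    {"dx": 0,"dy": 0,"dz": -0.3,"rx": 0,"ry": 0,"rz": 0,"jaw": 1},
    {"dx": 0,"dy": 0,"dz": -0.3,"rx": 0,"ry": 0,"rz": 0,"jaw": 1}
  ]
}}

```text
clock: 2.7
ee_pos: [0.3631, -0.2763, 0.1106]
tcp_rot: [3.139, 0.003, 1.789]
contact_force: [1.2, 0.4, 3.5]
grip_width: -0.0
gripper_force: 1.8
```

Contact; pressing further.

Request:
{"name": "carry_out", "arguments": {
  "steps": [
    {"dx": 0,"dy": 0,"dz": -0.1,"rx": 0,"ry": 0,"rz": 0,"jaw": 1},
    {"dx": 0,"dy": 0,"dz": -0.15,"rx": 0,"ry": 0,"rz": 0,"jaw": 1},
    {"dx": 0,"dy": 0,"dz": -0.15,"rx": 0,"ry": 0,"rz": 0,"jaw": 1}
  ]
}}

```text
clock: 3.0
ee_pos: [0.3632, -0.2765, 0.1085]
tcp_rot: [3.14, 0.002, 1.789]
contact_force: [-3.6, 4.9, 18.9]
grip_width: -0.0001
gripper_force: 9.4
```

Request:
{"name": "carry_out", "arguments": {
  "steps": [
    {"dx": 0,"dy": 0,"dz": -0.06,"rx": 0,"ry": 0,"rz": 0,"jaw": 1},
    {"dx": 0,"dy": 0,"dz": -0.06,"rx": 0,"ry": 0,"rz": 0,"jaw": 1}
  ]
}}

```text
clock: 3.2
ee_pos: [0.3634, -0.2765, 0.1083]
tcp_rot: [3.14, 0.002, 1.789]
contact_force: [-7.8, 9.2, 28.4]
grip_width: -0.0002
gripper_force: 14.4
```

```bash
python3 - <<'E'
from h import *
s=read_state();print({k:np.round(s[k],4) for k in('ee_pos','contact_force','wrist_torque','joints')})
a=save('scene','s4.png')[:,:,::-1];b=save('side','d4.png')[:,:,::-1];c=save('wrist','w4.png')[:,:,::-1]
A=cv2.resize(a[150:300,150:350],(400,300),interpolation=cv2.INTER_CUBIC)
A2=cv2.resize(a[205:265,200:280],(400,300),interpolation=cv2.INTER_CUBIC)
B=cv2.resize(b[165:315,180:380],(400,300),interpolation=cv2.INTER_CUBIC)
C=cv2.resize(c,(400,300))
cv2.imwrite('pics/c4.png',np.vstack([np.hstack([A,A2]),np.hstack([B,C])]))
E
```

```text
{'ee_pos': array([ 0.3634, -0.2765,  0.1083]), 'contact_force': array([-7.8217,  9.2422, 28.4163]), 'wrist_torque': array([1.5344, 1.4003, 0.0311]), 'joints': array([-7.6840e-01, -1.8170e-01,  2.1992e+00,  3.0000e-04,  1.1219e+00,
       -9.8680e-01])}
```

View pics/c4.png

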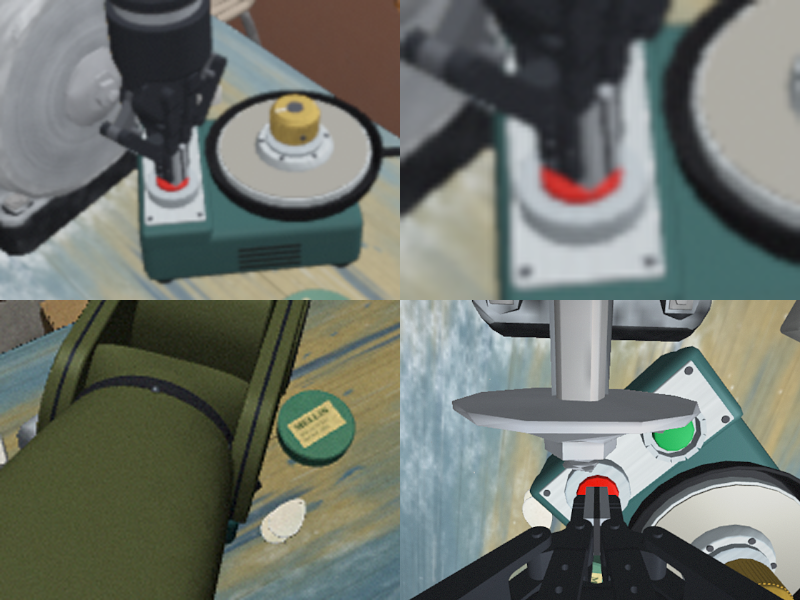

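The red button stopped hard at TCP z 0.1083 m with 28 N, against 5 N from the spring. The views show only the button top under the fingertips, so it is fully in. Releasing it now.

Request:
{"name": "carry_out", "arguments": {
  "steps": [
    {"dx": 0,"dy": 0,"dz": 1,"rx": 0,"ry": 0,"rz": 0,"jaw": 1},
    {"dx": 0,"dy": 0,"dz": 2.5,"rx": 0,"ry": 0,"rz": 0,"jaw": 1},
    {"dx": 0,"dy": 0,"dz": 4,"rx": 0,"ry": 0,"rz": 0,"jaw": 1},
    {"dx": 3.43,"dy": -1.16,"dz": 4,"rx": 0,"ry": 0,"rz": 0,"jaw": 1},
    {"dx": 3.43,"dy": -1.16,"dz": 4,"rx": 0,"ry": 0,"rz": 0,"jaw": 0},
    {"dx": 3.43,"dy": -1.16,"dz": 4,"rx": 0,"ry": 0,"rz": 6,"jaw": 0},
    {"dx": 3.43,"dy": -1.16,"dz": 4,"rx": 0,"ry": 0,"rz": 12,"jaw": 0},
    {"dx": 3.43,"dy": -1.16,"dz": 4,"rx": 0,"ry": 0,"rz": 18,"jaw": 0},
    {"dx": 3.43,"dy": -1.16,"dz": 4,"rx": 0,"ry": 0,"rz": 18,"jaw": 0},
    {"dx": 3.43,"dy": -1.16,"dz": 4,"rx": 0,"ry": 0,"rz": 18,"jaw": 0},
    {"dx": 3.43,"dy": -1.16,"dz": 4,"rx": 0,"ry": 0,"rz": 18,"jaw": 0},
    {"dx": 3.43,"dy": -1.16,"dz": 4,"rx": 0,"ry": 0,"rz": 18,"jaw": 0}
  ]
}}

```text
clock: 4.55
ee_pos: [0.4644, -0.31, 0.2224]
tcp_rot: [3.142, -0.001, 2.845]
contact_force: [0.0, -0.9, -0.5]
grip_width: 0.0853
gripper_force: 0.0
```

Request:
{"name": "carry_out", "arguments": {
  "steps": [
    {"dx": 0.05,"dy": 0,"dz": -1,"rx": 0,"ry": 0,"rz": 6,"jaw": 0},
    {"dx": 0.05,"dy": 0,"dz": -1.5,"rx": 0,"ry": 0,"rz": 6,"jaw": 0},
    {"dx": 0.05,"dy": 0,"dz": -2,"rx": 0,"ry": 0,"rz": 6,"jaw": 0},
    {"dx": 0.05,"dy": 0,"dz": -2,"rx": 0,"ry": 0,"rz": 6,"jaw": 0},
    {"dx": 0.05,"dy": 0,"dz": -2,"rx": 0,"ry": 0,"rz": 6,"jaw": 0}
  ]
}}

```text
clock: 5.05
ee_pos: [0.4656, -0.3098, 0.1617]
tcp_rot: [3.14, -0.001, -2.921]
contact_force: [0.7, 0.2, -0.4]
grip_width: 0.0854
gripper_force: 0.0
```

Request:
{"name": "carry_out", "arguments": {
  "steps": [
    {"dx": 0.02,"dy": -0.03,"dz": -0.6,"rx": 0,"ry": 0,"rz": 0,"jaw": 0},
    {"dx": 0.02,"dy": -0.03,"dz": -1.15,"rx": 0,"ry": 0,"rz": 0,"jaw": 0},
    {"dx": 0.02,"dy": -0.03,"dz": -1.15,"rx": 0,"ry": 0,"rz": 0,"jaw": 0},
    {"dx": 0.02,"dy": -0.03,"dz": -1.15,"rx": 0,"ry": 0,"rz": 0,"jaw": 1},
    {"dx": 0.02,"dy": -0.03,"dz": -1.15,"rx": 0,"ry": 0,"rz": 0,"jaw": 1},
    {"dx": 0.02,"dy": -0.03,"dz": -1.15,"rx": 0,"ry": 0,"rz": 0,"jaw": 1},
    {"dx": 0.02,"dy": -0.03,"dz": -1.15,"rx": 0,"ry": 0,"rz": 0,"jaw": 1},
    {"dx": 0.02,"dy": -0.03,"dz": -1.15,"rx": 0,"ry": 0,"rz": 0,"jaw": 1}
  ]
}}

```text
clock: 5.85
ee_pos: [0.467, -0.3101, 0.1298]
tcp_rot: [3.139, 0.0, -2.921]
contact_force: [-2.6, 6.1, 7.4]
grip_width: 0.0383
gripper_force: 59.8
```

Request:
{"name": "carry_out", "arguments": {
  "steps": [
    {"dx": 0,"dy": 0,"dz": -0.005,"rx": 0,"ry": 0,"rz": -1.5,"jaw": 1},
    {"dx": 0,"dy": 0,"dz": -0.01,"rx": 0,"ry": 0,"rz": -3,"jaw": 1},
    {"dx": 0,"dy": 0,"dz": -0.015,"rx": 0,"ry": 0,"rz": -4.5,"jaw": 1},
    {"dx": 0,"dy": 0,"dz": -0.015,"rx": 0,"ry": 0,"rz": -6,"jaw": 1}
  ]
}}

```text
clock: 6.25
ee_pos: [0.467, -0.3099, 0.1294]
tcp_rot: [3.139, -0.001, 2.834]
contact_force: [-2.5, 6.7, 5.7]
grip_width: 0.0384
gripper_force: 59.9
```

```bash
python3 - <<'E'
from h import *
s=read_state();print({k:np.round(s[k],4) for k in('ee_pos','tcp_rot','contact_force','wrist_torque','joints','grip_width')})
w=save('wrist','w5.png')[:,:,::-1];b=save('scene','s5.png')[:,:,::-1];c=save('side','d5.png')[:,:,::-1]
A=cv2.resize(w[150:300,180:380],(400,300),interpolation=cv2.INTER_CUBIC)
f=lambda i,x,y:cv2.resize(i[y-30:y+30,x-40:x+40],(400,300),interpolation=cv2.INTER_CUBIC)
cv2.imwrite('pics/c5.png',np.vstack([np.hstack([A,f(b,297,208)]),np.hstack([f(c,267,192),f(cv2.imread('pics/s1.png'),297,208)])]))
E
```

```text
{'ee_pos': array([ 0.467 , -0.3099,  0.1294]), 'tcp_rot': array([ 3.1393e+00, -9.0000e-04,  2.8339e+00]), 'contact_force': array([-2.5428,  6.7074,  5.6694]), 'wrist_torque': array([1.0981, 0.4601, 0.1661]), 'joints': array([-0.6825,  0.0354,  1.9561,  0.002 ,  1.1518, -1.9464]), 'grip_width': np.float64(0.0384)}
```

View pics/c5.png

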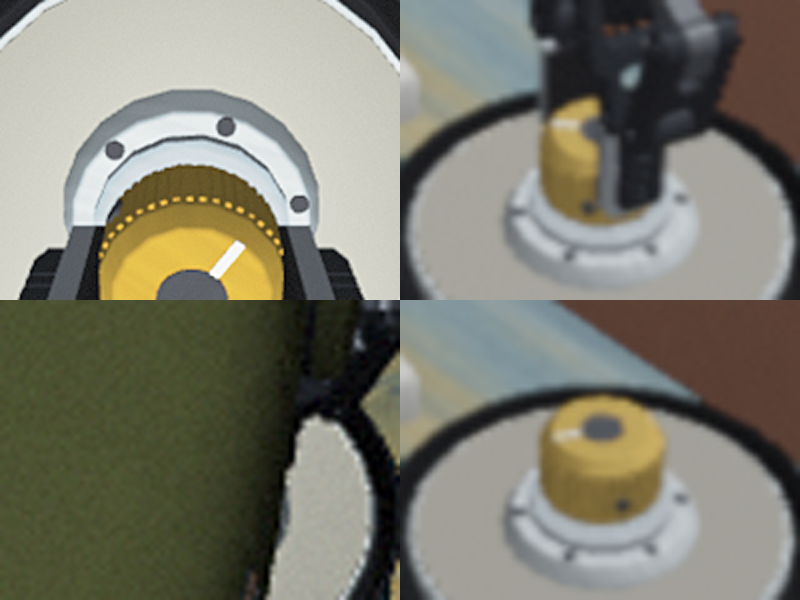

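The white line has turned with the fingers, and the friction torque of about 0.17 N m fits the nut moving. Continuing clockwise.

Request:
{"name": "carry_out", "arguments": {
  "steps": [
    {"dx": -0.01,"dy": 0.04,"dz": -0.004,"rx": 0,"ry": 0,"rz": -1.7,"jaw": 1},
    {"dx": -0.01,"dy": 0.04,"dz": -0.008,"rx": 0,"ry": 0,"rz": -3.4,"jaw": 1},
    {"dx": -0.01,"dy": 0.04,"dz": -0.012,"rx": 0,"ry": 0,"rz": -5.1,"jaw": 1},
    {"dx": -0.01,"dy": 0.04,"dz": -0.016,"rx": 0,"ry": 0,"rz": -6.8,"jaw": 1},
    {"dx": -0.01,"dy": 0.04,"dz": -0.02,"rx": 0,"ry": 0,"rz": -8.5,"jaw": 1},
    {"dx": -0.01,"dy": 0.04,"dz": -0.024,"rx": 0,"ry": 0,"rz": -10.2,"jaw": 1},
    {"dx": -0.01,"dy": 0.04,"dz": -0.028,"rx": 0,"ry": 0,"rz": -11.9,"jaw": 1},
    {"dx": -0.01,"dy": 0.04,"dz": -0.032,"rx": 0,"ry": 0,"rz": -13.6,"jaw": 1},
    {"dx": -0.01,"dy": 0.04,"dz": -0.036,"rx": 0,"ry": 0,"rz": -15.3,"jaw": 1},
    {"dx": -0.01,"dy": 0.04,"dz": -0.04,"rx": 0,"ry": 0,"rz": -17,"jaw": 1},
    {"dx": -0.01,"dy": 0.04,"dz": -0.044,"rx": 0,"ry": 0,"rz": -18.7,"jaw": 1},
    {"dx": -0.01,"dy": 0.04,"dz": -0.048,"rx": 0,"ry": 0,"rz": -20.4,"jaw": 1}
  ]
}}

```text
clock: 7.6
ee_pos: [0.4674, -0.3096, 0.1281]
tcp_rot: [3.14, -0.001, 1.053]
contact_force: [-0.0, 3.5, 4.0]
grip_width: 0.0386
gripper_force: 59.7
```

```bash
cat >> h.py <<'E'
def st():
    s=read_state();print({k:np.round(s[k],4).tolist() for k in('clock','ee_pos','tcp_rot','contact_force','wrist_torque','joints','grip_width','gripper_force')})
E
python3 -c "from h import *;st()"
```

```text
{'clock': 7.6, 'ee_pos': [0.4674, -0.3096, 0.1281], 'tcp_rot': [3.14, -0.0009, 1.053], 'contact_force': [-0.002, 3.4736, 3.9586], 'wrist_torque': [0.5294, 0.0379, 0.1517], 'joints': [-0.6814, 0.0355, 1.9584, 0.0013, 1.1462, -0.1641], 'grip_width': 0.0386, 'gripper_force': 59.7486}
```

Request:
{"name": "carry_out", "arguments": {
  "steps": [
    {"dx": 0,"dy": 0.02,"dz": -0.004,"rx": 0,"ry": 0,"rz": -1.7,"jaw": 1},
    {"dx": 0,"dy": 0.02,"dz": -0.008,"rx": 0,"ry": 0,"rz": -3.4,"jaw": 1},
    {"dx": 0,"dy": 0.02,"dz": -0.012,"rx": 0,"ry": 0,"rz": -5.1,"jaw": 1},
    {"dx": 0,"dy": 0.02,"dz": -0.016,"rx": 0,"ry": 0,"rz": -6.8,"jaw": 1},
    {"dx": 0,"dy": 0.02,"dz": -0.02,"rx": 0,"ry": 0,"rz": -8.5,"jaw": 1},
    {"dx": 0,"dy": 0.02,"dz": -0.024,"rx": 0,"ry": 0,"rz": -10.2,"jaw": 1},
    {"dx": 0,"dy": 0.02,"dz": -0.028,"rx": 0,"ry": 0,"rz": -11.9,"jaw": 1},
    {"dx": 0,"dy": 0.02,"dz": -0.032,"rx": 0,"ry": 0,"rz": -13.6,"jaw": 1}
  ]
}}

```text
clock: 8.4
ee_pos: [0.4675, -0.3099, 0.1272]
tcp_rot: [3.14, -0.003, -0.134]
contact_force: [-0.1, 0.6, 2.5]
grip_width: 0.0381
gripper_force: 59.8
```

```bash
python3 -c "from h import *;st()"
```

```text
{'clock': 8.4, 'ee_pos': [0.4675, -0.3099, 0.1272], 'tcp_rot': [3.14, -0.0027, -0.1338], 'contact_force': [-0.1107, 0.5619, 2.4967], 'wrist_torque': [0.006, -0.0199, 0.1887], 'joints': [-0.681, 0.0362, 1.9594, 0.0, 1.1428, 1.0235], 'grip_width': 0.0381, 'gripper_force': 59.7557}
```

Request:
{"name": "carry_out", "arguments": {
  "steps": [
    {"dx": 0,"dy": 0,"dz": -0.004,"rx": 0,"ry": 0,"rz": -1.6,"jaw": 1},
    {"dx": 0,"dy": 0,"dz": -0.008,"rx": 0,"ry": 0,"rz": -3.2,"jaw": 1},
    {"dx": 0,"dy": 0,"dz": -0.012,"rx": 0,"ry": 0,"rz": -4.8,"jaw": 1},
    {"dx": 0,"dy": 0,"dz": -0.015,"rx": 0,"ry": 0,"rz": -6,"jaw": 1}
  ]
}}

```text
clock: 8.8
ee_pos: [0.4675, -0.31, 0.1268]
tcp_rot: [3.141, -0.003, -0.656]
contact_force: [-1.3, -0.1, 3.5]
grip_width: 0.0382
gripper_force: 59.8
```

```bash
python3 -c "from h import *;st()"
```

```text
{'clock': 8.8, 'ee_pos': [0.4675, -0.31, 0.1268], 'tcp_rot': [3.1412, -0.0034, -0.6562], 'contact_force': [-1.2882, -0.0917, 3.5126], 'wrist_torque': [-0.0476, -0.0095, 0.1402], 'joints': [-0.6812, 0.0367, 1.9596, -0.0003, 1.1419, 1.5459], 'grip_width': 0.0382, 'gripper_force': 59.7729}
```

Request:
{"name": "carry_out", "arguments": {
  "steps": [
    {"dx": 0,"dy": 0,"dz": -0.004,"rx": 0,"ry": 0,"rz": -1.6,"jaw": 1},
    {"dx": 0,"dy": 0,"dz": -0.008,"rx": 0,"ry": 0,"rz": -3.2,"jaw": 1},
    {"dx": 0,"dy": 0,"dz": -0.012,"rx": 0,"ry": 0,"rz": -4.8,"jaw": 1},
    {"dx": 0,"dy": 0,"dz": -0.015,"rx": 0,"ry": 0,"rz": -6,"jaw": 1}
  ]
}}

```text
clock: 9.2
ee_pos: [0.4681, -0.3119, 0.127]
tcp_rot: [-3.141, -0.009, -1.175]
contact_force: [7.5, -19.9, -0.1]
grip_width: 0.0381
gripper_force: 64.2
```

```bash
python3 -c "from h import *;st()"
```

```text
{'clock': 9.2, 'ee_pos': [0.4681, -0.3119, 0.127], 'tcp_rot': [-3.141, -0.009, -1.1752], 'contact_force': [7.5385, -19.8706, -0.0765], 'wrist_torque': [-3.7046, -1.0645, 0.9467], 'joints': [-0.6814, 0.0373, 1.9586, -0.0041, 1.1375, 2.0663], 'grip_width': 0.0381, 'gripper_force': 64.2142}
```

Request:
{"name": "carry_out", "arguments": {
  "steps": [
    {"dx": 0,"dy": 0,"dz": 0,"rx": 0,"ry": 0,"rz": 0,"jaw": 0},
    {"dx": 0,"dy": 0,"dz": 0,"rx": 0,"ry": 0,"rz": 0,"jaw": 0},
    {"dx": 0,"dy": 0,"dz": 0,"rx": 0,"ry": 0,"rz": 0,"jaw": 0},
    {"dx": 0,"dy": 0,"dz": 0,"rx": 0,"ry": 0,"rz": 0,"jaw": 0},
    {"dx": 0,"dy": 0,"dz": 1,"rx": 0,"ry": 0,"rz": 0,"jaw": 0},
    {"dx": 0,"dy": 0,"dz": 2.3,"rx": 0,"ry": 0,"rz": 0,"jaw": 0},
    {"dx": 0,"dy": 0,"dz": 3.3,"rx": 0,"ry": 0,"rz": 3,"jaw": 0},
    {"dx": 0,"dy": 0,"dz": 3.3,"rx": 0,"ry": 0,"rz": 13.5,"jaw": 0},
    {"dx": 0,"dy": 0,"dz": 3.3,"rx": 0,"ry": 0,"rz": 13.5,"jaw": 0},
    {"dx": 0,"dy": 0,"dz": 3.3,"rx": 0,"ry": 0,"rz": 13.5,"jaw": 0},
    {"dx": 0,"dy": 0,"dz": 3.3,"rx": 0,"ry": 0,"rz": 13.5,"jaw": 0},
    {"dx": 0,"dy": 0,"dz": 3.3,"rx": 0,"ry": 0,"rz": 13.5,"jaw": 0}
  ]
}}

```text
clock: 10.4
ee_pos: [0.4664, -0.309, 0.2233]
tcp_rot: [-3.141, 0.0, -0.269]
contact_force: [0.5, -0.5, -0.3]
grip_width: 0.0855
gripper_force: 0.0
```

Request:
{"name": "carry_out", "arguments": {
  "steps": [
    {"dx": 0,"dy": 0,"dz": 0,"rx": 0,"ry": 0,"rz": 5,"jaw": 0},
    {"dx": 0,"dy": 0,"dz": 0,"rx": 0,"ry": 0,"rz": 5,"jaw": 0},
    {"dx": 0,"dy": 0,"dz": 0,"rx": 0,"ry": 0,"rz": 5,"jaw": 0},
    {"dx": 0,"dy": 0,"dz": 0,"rx": 0,"ry": 0,"rz": 5,"jaw": 0}
  ]
}}

```text
clock: 10.8
ee_pos: [0.4664, -0.309, 0.2232]
tcp_rot: [-3.141, 0.0, 0.161]
contact_force: [-0.1, 0.6, -0.0]
grip_width: 0.0855
gripper_force: 0.0
```

```bash
cat >> h.py <<'E'
def line(T,im,z,out,c0=(.4675,-.31)):
    # top-down rectified patch about the nut: 0.25 mm/px, image right = +x, up = +y; centre from the dark hole
    K=get_calibration('wrist')['K'];W=np.linalg.inv(T);w=np.array([[-.03,-.03],[.03,-.03],[.03,.03],[-.03,.03]])+c0
    q=np.array([K@(W@np.r_[p,z,1])[:3] for p in w]);q=(q[:,:2]/q[:,2:]).astype(np.float32)
    H=cv2.getPerspectiveTransform(q,np.float32([[0,240],[240,240],[240,0],[0,0]]));r=cv2.warpPerspective(im,H,(240,240),flags=cv2.INTER_CUBIC)
    cv2.imwrite('pics/'+out,r[:,:,::-1]);r=r.astype(int);yy,xx=np.mgrid[:240,:240]
    d=np.hypot(xx-120,yy-120)
    hole=(r.max(2)<110)&(d<30);hx,hy=xx[hole].mean(),yy[hole].mean()
    d=np.hypot(xx-hx,yy-hy)
    m=(r.min(2)>150)&(d<74)&(d>20)
    v=np.array([xx[m].mean()-hx,hy-yy[m].mean()])
    print('hole offset mm',(hx-120)/4,(120-hy)/4,'n',hole.sum(),'line px',m.sum(),'r mm',np.hypot(*v)/4,'angle deg',np.degrees(np.arctan2(v[1],v[0])))
E
python3 - <<'E'
from h import *
st();s=read_state();T=wpose(s);im=save('wrist','w6.png');line(T,im,.125,'r6.png')
T=np.load('T2.npy');line(T,cv2.imread('pics/w3.png')[:,:,::-1],.128,'r3.png')
E
```

```text
{'clock': 10.8, 'ee_pos': [0.4664, -0.309, 0.2232], 'tcp_rot': [-3.1411, 0.0003, 0.161], 'contact_force': [-0.1278, 0.5802, -0.0327], 'wrist_torque': [-0.0556, 0.0532, -0.0062], 'joints': [-0.6811, -0.057, 1.8814, 0.0001, 1.3178, 0.7286], 'grip_width': 0.0855, 'gripper_force': 0.0}
hole offset mm -0.5032193158953717 0.28390342052313855 n 2485 line px 408 r mm 11.972395087533563 angle deg -76.97608279620731
hole offset mm -0.5498776009791939 0.05252957976336248 n 2451 line px 422 r mm 11.96137030484279 angle deg 156.18625823618734
```

Request:
{"name": "carry_out", "arguments": {
  "steps": [
    {"dx": 0.03,"dy": -0.03,"dz": -1.2,"rx": 0,"ry": 0,"rz": 0.75,"jaw": 0},
    {"dx": 0.03,"dy": -0.03,"dz": -2.4,"rx": 0,"ry": 0,"rz": 0.75,"jaw": 0},
    {"dx": 0.03,"dy": -0.03,"dz": -3.2,"rx": 0,"ry": 0,"rz": 0.75,"jaw": 0},
    {"dx": 0.03,"dy": -0.03,"dz": -3.27,"rx": 0,"ry": 0,"rz": 0.75,"jaw": 0},
    {"dx": 0.03,"dy": -0.03,"dz": -3.27,"rx": 0,"ry": 0,"rz": 0.75,"jaw": 1},
    {"dx": 0.03,"dy": -0.03,"dz": -3.27,"rx": 0,"ry": 0,"rz": 0.75,"jaw": 1},
    {"dx": 0.03,"dy": -0.03,"dz": -3.27,"rx": 0,"ry": 0,"rz": 0.75,"jaw": 1},
    {"dx": 0.03,"dy": -0.03,"dz": -3.27,"rx": 0,"ry": 0,"rz": 0.75,"jaw": 1},
    {"dx": 0.03,"dy": -0.03,"dz": -3.27,"rx": 0,"ry": 0,"rz": 0.75,"jaw": 1},
    {"dx": 0.03,"dy": -0.03,"dz": -3.27,"rx": 0,"ry": 0,"rz": 0.75,"jaw": 1}
  ]
}}

```text
clock: 11.85
ee_pos: [0.4683, -0.3097, 0.1283]
tcp_rot: [-3.141, -0.002, 0.226]
contact_force: [-2.7, 6.4, 8.1]
grip_width: 0.038
gripper_force: 59.5
```

Request:
{"name": "carry_out", "arguments": {
  "steps": [
    {"dx": 0,"dy": 0,"dz": 0,"rx": 0,"ry": 0,"rz": -1,"jaw": 1},
    {"dx": 0,"dy": 0,"dz": 0,"rx": 0,"ry": 0,"rz": -2,"jaw": 1},
    {"dx": 0,"dy": 0,"dz": 0,"rx": 0,"ry": 0,"rz": -2,"jaw": 1}
  ]
}}

```text
clock: 12.15
ee_pos: [0.4677, -0.3099, 0.1282]
tcp_rot: [3.141, 0.0, 0.053]
contact_force: [-5.5, 4.6, 8.4]
grip_width: 0.0379
gripper_force: 62.9
```

```bash
python3 - <<'E'
from h import *
st();s=read_state();T=wpose(s);im=save('wrist','w7.png');line(T,im,.125,'r7.png')
E
```

```text
{'clock': 12.15, 'ee_pos': [0.4677, -0.3099, 0.1282], 'tcp_rot': [3.1414, 0.0002, 0.0533], 'contact_force': [-5.527, 4.5682, 8.4089], 'wrist_torque': [0.8881, 0.8362, 0.8166], 'joints': [-0.6808, 0.0372, 1.9564, -0.0003, 1.148, 0.8368], 'grip_width': 0.0379, 'gripper_force': 62.8659}
hole offset mm -0.3776782236073224 0.2548694974678618 n 2567 line px 948 r mm 9.82087873712233 angle deg -144.45909664378215
```

Request:
{"name": "carry_out", "arguments": {
  "steps": [
    {"dx": 0,"dy": 0,"dz": 0.004,"rx": 0,"ry": 0,"rz": 1.5,"jaw": 1},
    {"dx": 0,"dy": 0,"dz": 0.007,"rx": 0,"ry": 0,"rz": 3,"jaw": 1},
    {"dx": 0,"dy": 0,"dz": 0.01,"rx": 0,"ry": 0,"rz": 4.5,"jaw": 1},
    {"dx": 0,"dy": 0,"dz": 0.014,"rx": 0,"ry": 0,"rz": 6,"jaw": 1},
    {"dx": 0,"dy": 0,"dz": 0.017,"rx": 0,"ry": 0,"rz": 7.5,"jaw": 1},
    {"dx": 0,"dy": 0,"dz": 0.02,"rx": 0,"ry": 0,"rz": 9,"jaw": 1},
    {"dx": 0,"dy": 0,"dz": 0.024,"rx": 0,"ry": 0,"rz": 10.5,"jaw": 1},
    {"dx": 0,"dy": 0,"dz": 0.028,"rx": 0,"ry": 0,"rz": 12,"jaw": 1},
    {"dx": 0,"dy": 0,"dz": 0.032,"rx": 0,"ry": 0,"rz": 13.5,"jaw": 1},
    {"dx": 0,"dy": 0,"dz": 0.036,"rx": 0,"ry": 0,"rz": 15,"jaw": 1},
    {"dx": 0,"dy": 0,"dz": 0.039,"rx": 0,"ry": 0,"rz": 16.5,"jaw": 1},
    {"dx": 0,"dy": 0,"dz": 0.042,"rx": 0,"ry": 0,"rz": 18,"jaw": 1}
  ]
}}

```text
clock: 13.4
ee_pos: [0.4674, -0.3097, 0.1294]
tcp_rot: [-3.141, -0.001, 1.627]
contact_force: [-6.2, 6.3, 10.4]
grip_width: 0.0383
gripper_force: 62.7
```

```bash
python3 - <<'E'
from h import *
st();s=read_state();T=wpose(s);im=save('wrist','w8.png');line(T,im,.1263,'r8.png')
for f in('r6','r7','r8'):
    r=cv2.imread(f'pics/{f}.png').astype(int);m=(r.min(2)>150).astype(np.uint8)
    n,l,stt,c=cv2.connectedComponentsWithStats(m)
    for i in range(1,n):
        d=np.hypot(*(c[i]-[118.3,119]))/4
        if stt[i,4]>60 and d<21: print(f,stt[i,4],c[i].round(1),round(d,1),np.degrees(np.arctan2(119-c[i][1],c[i][0]-118.3)).round(1))
a=[cv2.imread(f'pics/{f}.png') for f in('r6','r7','r8')];cv2.imwrite('pics/r.png',np.hstack(a))
E
```

```text
{'clock': 13.4, 'ee_pos': [0.4674, -0.3097, 0.1294], 'tcp_rot': [-3.141, -0.0013, 1.6275], 'contact_force': [-6.2228, 6.2742, 10.3792], 'wrist_torque': [1.0012, 1.0732, -0.159], 'joints': [-0.6811, 0.0356, 1.9559, 0.0006, 1.1514, -0.7381], 'grip_width': 0.0383, 'gripper_force': 62.7495}
hole offset mm -0.40469558296856434 0.21547950656585613 n 2513 line px 1139 r mm 10.4773821582769 angle deg -61.143409902975534
r6 31560 [108.  125.2] 3.0 -148.8
r6 408 [128.8 165.5] 11.9 -77.3
r7 9647 [ 35.7 123.7] 20.7 -176.8
r7 403 [128.9 165.4] 11.9 -77.1
r8 394 [164.5 109. ] 11.8 12.2
r8 9214 [123.  199.4] 20.1 -86.7
```

View pics/r.png

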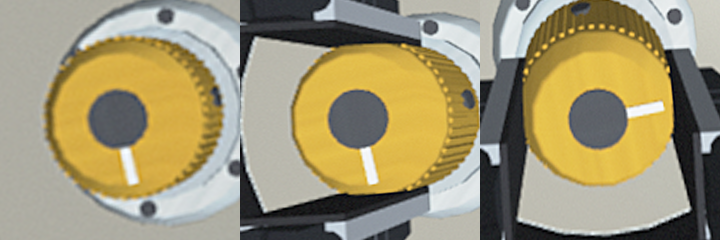

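The left patch has the line at -77° with the nut bottomed, and the middle patch shows it still at -77° after the retightening check. The right patch has it at about 12.4° after backing off, which is 89.7°, and the screw hole is clear of the pads. Handing in.

Request:
{"name": "carry_out", "arguments": {
  "steps": [
    {"dx": 0,"dy": 0,"dz": 0,"rx": 0,"ry": 0,"rz": 0,"jaw": 1},
    {"dx": 0,"dy": 0,"dz": 0,"rx": 0,"ry": 0,"rz": 0,"jaw": 1}
  ]
}}

```text
clock: 13.65
ee_pos: [0.4674, -0.3097, 0.1294]
tcp_rot: [-3.141, -0.001, 1.623]
contact_force: [-5.7, 5.9, 10.1]
grip_width: 0.0382
gripper_force: 62.8
```

```bash
python3 -c "
from h import *
st();print(job_done())"
```

```text
{'clock': 13.65, 'ee_pos': [0.4674, -0.3097, 0.1294], 'tcp_rot': [-3.1409, -0.0011, 1.6229], 'contact_force': [-5.7355, 5.8607, 10.1314], 'wrist_torque': [0.996, 0.996, 0.151], 'joints': [-0.6811, 0.0356, 1.9559, 0.0004, 1.1513, -0.7334], 'grip_width': 0.0382, 'gripper_force': 62.8295}
the job is handed in; nothing more can be done
None
```

I pushed the red stop button to its hard stop and released it, screwed the cap nut down until it bottomed, and backed it off about a quarter turn (89.7° by the camera); the fingers still grip it, clear of the locking screw, and the job is handed in at 13.65 s.

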